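Refill the tape dispenser

ROBOT

A 6-joint arm with a two-finger parallel gripper is mounted at the origin on a cart in front of the work surface, level with it; the furniture and walls round the work are solid. World frame = base frame: x ahead of the robot, y to its left, z up, the work surface at z = 0. Lengths are in m, angles in rad, forces in N, time in s.
With the tool pointing down it reaches from about 0.4 to 0.825 m from the base axis. Payload 7 kg.
Tool frame: the origin (TCP) lies between the finger pads; the fingertips stand 8 mm ahead of it and the grasp point (between the pads) lies 11 mm behind it (arm.finger_overhang is the distance from the TCP to the fingertips, in m); z points along the fingers, y is the line along which they close (so a half turn about z gives the same grasp; the last joint's range is limited). The gripper opens to 88 mm and grips with 3 to 60 N. Pads are 19 mm wide; open, the fingers measure 130 mm over their backs; the gripper's body (78 mm by 193 mm) begins 47 mm behind the grasp point.
Start: joints at [1.452, 0.359, 0.012, 0, -1.224, -0.288], TCP at [0.267, 0.62, 0.235] pointing down, gripper open.
Joint ranges: [-3.07, 3.07], [-1.43, 2.12], [-1.02, 1.25], [-3.03, 1.67], [-3.05, -0], [-3.03, 3.03]. Speed limits (rad/s): [2.39, 2.39, 3.01, 3.14, 3.14, 3.14].

INTERFACE

Orientations are given as [roll, pitch, yaw] about the fixed x, y, z axes, in that order (R = Rz(yaw) Ry(pitch) Rx(roll)).
In Python, from station import arm gives the robot as it stands.
- The arm moves only by the tool move_arm, never from a script. Its argument "rows" is text: rows parted by semicolons, each of 7 numbers parted by spaces: the turn, a rotation vector about the tool's x, y, z in degrees, then the shift along the tool's x, y, z in m, then the finger opening in m, from 0 to 0.0876. A call has 1 to 8 rows; each row shifts and turns the commanded pose from where the row before left it, along the tool's axes as they then stand; what a row does not reach is not made up. A row lasts 1/8 s, in which the tool goes at most 62.5 mm and 10.7 degrees, less where a joint would pass 70% of its speed; a pose out of reach is approached as far as the arm can. A call is refused whole if a number of a shift passes 0.0625 or a number of a turn 10.7, either way. A call with a gripper value outside its range is refused whole. The fingers move at their own pace and stop on an object; "squeeze" is the grip in N (left out, the last holds). Time passes only in rows, so rows that do not move let the fingers close. It gives the time, the measured TCP pose, the force, the opening and the grip force at its end, in the units of the state.
- arm.get_state(): the state, without advancing time (a new reading comes with each control period).
- arm.grab_frame(name): name is "side" or "top" or "wrist"; returns (picture, depth): 384x512x3 uint8, blue, green, red; 384x512 float32, m along the optical axis (not along the pixel's ray), 0 where there is no reading.
- arm.camera_model(name): a dict with "mtx" (3x3 intrinsics, pixels), "camera_from_world" (4x4, takes a point from world to camera coordinates); the wrist camera has in their place "mount" (4x4, takes a point from camera to tool coordinates, whose origin is the TCP and whose axes are the flange's). Camera axes: x right, y down, z forward; pixel columns grow to the right and rows downward; lengths in m; the calibration is good to about 2 mm. A picture is of the moment at which its call begins: read the wrist's pose just before it. camera_model takes no time and is no camera call.
- arm.job_done(): hands the job in; it is judged then, once.
The state is a dict: "t": time; "q": joint angles; "qd": joint speeds; "joint_efforts": joint torques, N m; "eef_pos": TCP position; "ee_rot": TCP orientation; "force": force on the tool from outside, world axes, zero at the start; "moment": the same for the moment, N m; "width": finger opening in m; "gripper_force": force on a finger pad.
Only numpy, scipy, OpenCV 4.12 (cv2) and the standard library are available. Lean on these libraries where they do the work, as an engineer would, in place of code of your own. Each camera call takes 0.05 s, during which the arm holds its last target. There are 200 camera calls.

TASK

Refill the tape dispenser: take the spindle out of its stand by the handle, run it through both tape rolls where they lie in the sloping rack, and lift them off together on it. Then lay the loaded spindle back into both notches of the stand as it lay before, with both rolls between its collar and the front upright, and let go. Leave the loose things round about where they are.

Things in the scene. Friction and masses are not known exactly. Their poses are not given: they have to be found in the camera images.
- spindle: Dispenser spindle, 217 mm, 0.18 kg; x axis along it from handle to tip. Origin on the axis at the collar's front face, where the bare steel rod (12 mm thick, 130 mm long) begins. Behind the origin: collar 40 mm across (x -5..0 mm), square black handle (-65..-5), neck 12 mm thick (-79..-65), end knob 30 mm across (-87..-79). It starts lying level in the stand's two notches.
- spindle_tip (a point): Tip of the spindle rod, 130 mm ahead of the spindle's origin; the last 14 mm taper to 5 mm.
- spindle_grip (a point): Middle of the spindle's black handle, on the axis, 35 mm behind the spindle's origin. The handle is 24 x 24 mm square, 60 mm long; two of its flats stand upright at the start.
- stand: Dispenser stand, fixed: dark steel base plate 220 x 90 x 10 mm with two 6 mm thick uprights, each topped by an open V notch (90 degrees, about 40 mm wide at the top, tops about 88 mm above the desk). Origin on the desk; x runs along the spindle from handle to tip, z up. A spindle lying home has its origin at x = 0, y = 0, z = 75 mm of this frame and its x along this x.
- stand_rear (a point): Where the axis of the spindle's neck lies in the rear notch: x = -72, z = 75 mm of the stand. This upright (x -75..-69 mm) fits between handle and end knob, with about 4 mm of play either way lengthwise.
- stand_front (a point): Where the axis of the rod lies in the front notch, 103 mm ahead of the collar face: x = 103, z = 75 mm of the stand (upright x 100..106 mm).
- rack: Sloping rack, fixed, grey sheet metal on steel legs; base plate 125 x 100 x 8 mm (x 7..132 mm). A 105 mm long V trough rises towards its +x at 35 degrees above level, open above and at the high end. At the low end a 6 mm stop plate square to the trough has a notch 28 mm wide, open at the top, reaching 18 mm below the line of the roll holes. Origin on the desk right below point rack_mouth; z up.
- rack_mouth (a point): Point on the line of the roll holes at the outer (low, -x) face of the rack's stop plate, 175 mm above the desk. From here the line of holes runs along the rack's (cos 35, 0, sin 35), upwards and away. Nothing of the rack stands below the line on the -x side of this face.
- roll_low: Lower roll of tape in the trough, black, 68 mm across, 23 mm wide, hole 24 mm across, about 80 g. Origin: its centre; x axis: the line of its hole, at the start up the slope of the trough. Centre 18 mm beyond rack_mouth at the start. It only lies in the trough and slides up it at a push of about 1 N.
- roll_high: The upper roll of tape, the same as roll_low, lying face to face above it; centre 41 mm beyond rack_mouth at the start.
- pliers: Loose pliers, 60x173x16 mm, lying on the desk; leave alone. Origin: middle of the underside.
- side_cutter: Loose side cutter, 49x141x13 mm, lying on the desk; leave alone. Origin: middle of the underside.
- marker: Loose marker pen, 18 mm thick, 139 mm long, lying between rack and stand; leave alone. Origin: middle of the underside.
- lampholder_black: Loose black lampholder, 41 mm across, 40 mm high; leave alone. Origin: middle of the underside.
- spare_lamp: Loose small reflector lamp standing on its face, 54x51x62 mm; leave alone. Origin: middle of the underside.
There are look-alikes about, which are no part of the job. What is shaped like the roll_high but red or turquoise is not meant.

How it is judged:
On the way, in this order (a step that is already met when the one before it is completed fails the run):
1. the spindle rod passes through both rolls while they lie in the rack (each within 40 mm of where it started) (x of roll_low in the frame of spindle between 0.006 and 0.095 m and y of roll_low in the frame of spindle between -0.011 and 0.011 m and z of roll_low in the frame of spindle between -0.011 and 0.011 m and x of roll_high in the frame of spindle between 0.006 and 0.095 m and y of roll_high in the frame of spindle between -0.011 and 0.011 m and z of roll_high in the frame of spindle between -0.011 and 0.011 m and distance of each of roll_low, roll_high from where it was at the start of the episode below 0.04 m), for 0.1 s.
2. both rolls are on the spindle, off the rack and touching it nowhere (x of roll_low in the frame of spindle between 0.006 and 0.095 m and y of roll_low in the frame of spindle between -0.011 and 0.011 m and z of roll_low in the frame of spindle between -0.011 and 0.011 m and x of roll_high in the frame of spindle between 0.006 and 0.095 m and y of roll_high in the frame of spindle between -0.011 and 0.011 m and z of roll_high in the frame of spindle between -0.011 and 0.011 m and contact force between each of roll_low, roll_high and rack below 0.02 N and distance of each of roll_low, roll_high from where it was at the start of the episode above 0.05 m), for 0.2 s.
At the end, for the whole second after the job is handed in: Spindle at rest in both notches, same way round as at first (collar face and tip within 8 mm lengthwise, 6 mm sideways and in height of home), both rolls at rest on its rod between collar and front upright (centres 6 to 95 mm ahead of the collar face, within 11 mm of the axis) (x of roll_low in the frame of spindle between 0.006 and 0.095 m and y of roll_low in the frame of spindle between -0.011 and 0.011 m and z of roll_low in the frame of spindle between -0.011 and 0.011 m and x of roll_high in the frame of spindle between 0.006 and 0.095 m and y of roll_high in the frame of spindle between -0.011 and 0.011 m and z of roll_high in the frame of spindle between -0.011 and 0.011 m and x of spindle in the frame of stand between -0.008 and 0.008 m and y of spindle in the frame of stand between -0.006 and 0.006 m and z of spindle in the frame of stand between 0.069 and 0.081 m and x of spindle_tip in the frame of stand between 0.122 and 0.138 m and y of spindle_tip in the frame of stand between -0.006 and 0.006 m and z of spindle_tip in the frame of stand between 0.069 and 0.081 m and linear speed of each of roll_low, roll_high, spindle below 0.03 m/s); the robot touches nothing.
It fails at once if a loose bystander is moved more than 30 mm (distance of any of pliers, side_cutter, marker, lampholder_black, spare_lamp from where it was at the start of the episode above 0.03 m).
It also fails if it takes over 72 s, if anything falls off the work surface, if the arm or the gripper's body presses on something with over 40 N, if the wrist force passes 120 N, or if a joint passes its speed limit or range.

## Working session

There is one attempt and no reset: what is moved stays moved. The work goes in short steps, Python scripts to look and compute and a tool call to move; the robot and the scene stay as the last step left them, time stands still between calls to the robot, and variables do not carry over. Pictures are saved under pics/ and viewed, at most 10 in all, crops included, and the job is handed in when it is done.

Besides the shell and the picture viewer there is one more tool, called after "Emit:" as a command line: name --argument value ..., lists and objects as JSON in quotes. move_arm: Moves the arm, as the interface text tells. Its arguments: {"type":"object","properties":{"rows":{"type":"string"},"squeeze":{"type":"number"}},"required":["rows"]}

```bash
ls; mkdir -p pics; cat > h.py <<'E'
import numpy as np, cv2
from station import arm
from scipy.spatial.transform import Rotation as R
def snap(n):
    s=arm.get_state(); im,d=arm.grab_frame(n); m=arm.camera_model(n); K=np.array(m["mtx"])
    if n=="wrist":
        T=np.eye(4); T[:3,:3]=R.from_euler('xyz',s["ee_rot"]).as_matrix(); T[:3,3]=s["eef_pos"]
        W=T@np.array(m["mount"])
    else: W=np.linalg.inv(np.array(m["camera_from_world"]))
    v,u=np.mgrid[:384,:512]
    P=np.stack([(u-K[0,2])/K[0,0]*d,(v-K[1,2])/K[1,1]*d,d],-1)@W[:3,:3].T+W[:3,3]
    P[d==0]=np.nan
    np.savez(f"{n}.npz",im=im,d=d,P=P,W=W,K=K)
    return im,d,P
E
python3 - <<'E'
from h import *
for n in("side","top"):
    im,d,P=snap(n); cv2.imwrite(f"pics/{n}0.png",im); z=np.load(n+".npz"); print(n,z["W"].round(3),z["K"])
print(arm.get_state(), arm.finger_overhang)
E
```

```text
pics
side [[ 0.98  -0.107  0.169  0.284]
 [-0.199 -0.612  0.766 -1.233]
 [ 0.022 -0.784 -0.621  1.083]
 [ 0.     0.     0.     1.   ]] [[458.83834011   0.         249.95424961]
 [  0.         458.83834011 198.25989895]
 [  0.           0.           1.        ]]
top [[ 0.014 -0.988  0.154  0.416]
 [-1.    -0.014  0.005 -0.085]
 [-0.003 -0.154 -0.988  1.059]
 [ 0.     0.     0.     1.   ]] [[359.59346589   0.         253.18623527]
 [  0.         359.59346589 190.96486891]
 [  0.           0.           1.        ]]
{'t': 0.1, 'q': array([ 1.45211003e+00,  3.59317148e-01,  1.11752657e-02, -3.09388728e-04,
       -1.22408329e+00, -2.88114569e-01]), 'qd': array([-0.00042284, -0.00187712,  0.00293292,  0.00015114,  0.00141512,
        0.00146619]), 'joint_efforts': array([-1.65224534e-03, -5.84161556e+01,  2.93751276e+01,  7.01545089e+00,
        1.02297086e-02, -4.03085846e-05]), 'eef_pos': array([0.2669279 , 0.61953455, 0.23372577]), 'ee_rot': array([ 3.14014005e+00, -1.27163830e-04, -4.06906117e-01]), 'force': array([-0.04157753,  0.12352898,  0.21556129]), 'moment': array([-0.00872625,  0.01766943,  0.00188932]), 'gripper_force': 0.0, 'width': 0.08770130667940577} 0.008
```

View pics/side0.png

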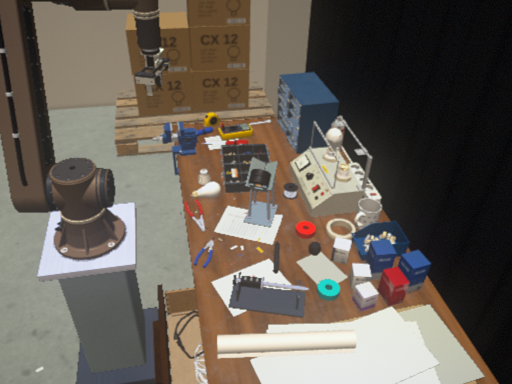

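View pics/top0.png

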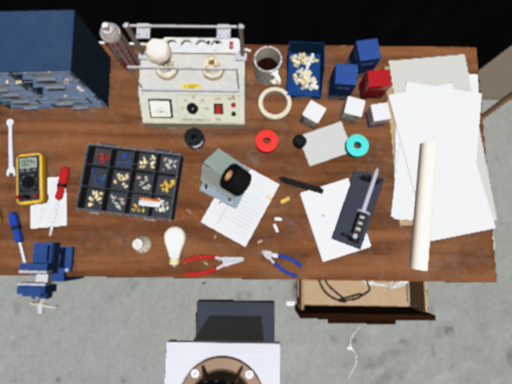

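Top view: the stand with spindle is at about (357,210), its handle near (352,235) and its tip near (377,172). The rack with the black rolls is at about (230,180). Look-alikes: red ring (267,141), turquoise ring (357,146) and a black spool on the desk (195,138). Only the black rolls at (235,179) lie in the sloping rack. I'll confirm them in an enlarged crop.

```bash
python3 - <<'E'
from h import *
a=np.load("top.npz"); b=np.load("side.npz")
A=cv2.resize(a["im"][130:260,185:395],None,fx=3.7,fy=3.7,interpolation=cv2.INTER_CUBIC)
cv2.imwrite("pics/topc.png",A)
B1=cv2.resize(b["im"][140:240,220:320],(400,400),interpolation=cv2.INTER_CUBIC)
B2=cv2.resize(b["im"][235:335,220:320],(400,400),interpolation=cv2.INTER_CUBIC)
cv2.imwrite("pics/sidec.png",np.hstack([B1,B2]))
np.set_printoptions(precision=3,suppress=True,linewidth=200)
P=a["P"]
for r in range(150,210,6): print(r,[tuple((P[r,c]*1000).round().astype(int)) if np.isfinite(P[r,c,0]) else None for c in range(204,256,6)])
print()
for r in range(166,250,6): print(r,[tuple((P[r,c]*1000).round().astype(int)) if np.isfinite(P[r,c,0]) else None for c in range(336,386,6)])
E
```

```text
150 [(np.int64(705), np.int64(72), np.int64(0)), (np.int64(705), np.int64(54), np.int64(-2)), (np.int64(643), np.int64(10), np.int64(226)), (np.int64(646), np.int64(-3), np.int64(218)), (np.int64(706), np.int64(0), np.int64(-1)), (np.int64(706), np.int64(-19), np.int64(1)), (np.int64(706), np.int64(-37), np.int64(2)), (np.int64(708), np.int64(-55), np.int64(-6)), (np.int64(707), np.int64(-73), np.int64(-3))]
156 [(np.int64(685), np.int64(71), np.int64(3)), (np.int64(632), np.int64(26), np.int64(210)), (np.int64(632), np.int64(11), np.int64(211)), (np.int64(634), np.int64(-3), np.int64(207)), (np.int64(633), np.int64(-18), np.int64(211)), (np.int64(687), np.int64(-19), np.int64(0)), (np.int64(688), np.int64(-37), np.int64(-1)), (np.int64(688), np.int64(-55), np.int64(-1)), (np.int64(688), np.int64(-74), np.int64(1))]
162 [(np.int64(620), np.int64(42), np.int64(197)), (np.int64(620), np.int64(27), np.int64(199)), (np.int64(622), np.int64(13), np.int64(194)), (np.int64(621), np.int64(-2), np.int64(197)), (np.int64(622), np.int64(-17), np.int64(193)), (np.int64(622), np.int64(-32), np.in
[... 8303 characters left out ...]
p.int64(444), np.int64(-351), np.int64(87)), (np.int64(444), np.int64(-369), np.int64(81)), (np.int64(447), np.int64(-409), np.int64(4)), (np.int64(447), np.int64(-428), np.int64(-2)), (np.int64(447), np.int64(-445), np.int64(0)), (np.int64(447), np.int64(-462), np.int64(0))]
244 [(np.int64(428), np.int64(-323), np.int64(-3)), (np.int64(428), np.int64(-339), np.int64(0)), (np.int64(428), np.int64(-354), np.int64(11)), (np.int64(429), np.int64(-371), np.int64(11)), (np.int64(429), np.int64(-389), np.int64(10)), (np.int64(429), np.int64(-409), np.int64(2)), (np.int64(430), np.int64(-427), np.int64(-2)), (np.int64(430), np.int64(-444), np.int64(1)), (np.int64(430), np.int64(-462), np.int64(0))]
```

View pics/topc.png

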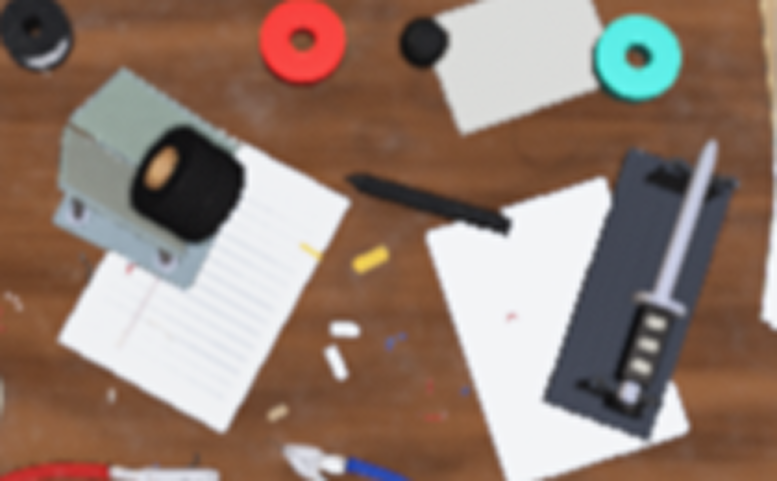

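View pics/sidec.png

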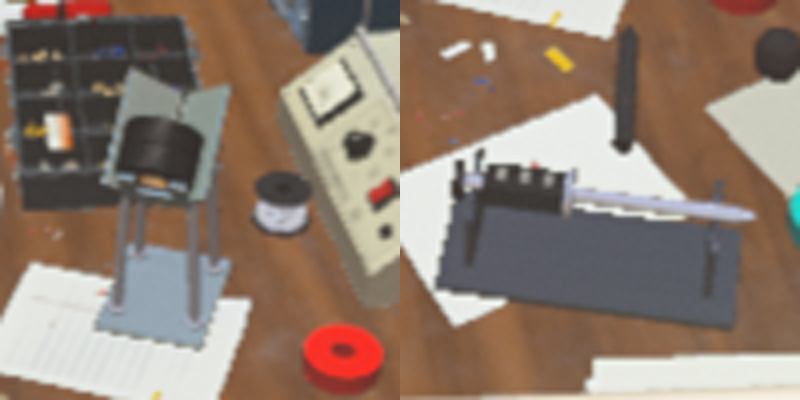

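Crops confirm it: both black rolls lie face to face in the sloping grey trough, with the low end toward the stand. The spindle lies in the stand with its handle toward the robot. Next I fit models to the clouds.

```bash
cat > fit.py <<'E'
from h import *
from scipy.optimize import least_squares
np.set_printoptions(precision=4,suppress=True,linewidth=200)
def local(P,x,y,z,yaw,pitch=0):
    F=R.from_euler('ZY',[yaw,-pitch]).as_matrix(); return (P-[x,y,z])@F
def fitrolls(P,im,g):
    l=local(P,g[0],g[1],.175,g[2],np.radians(35))-[.0295,0,0]
    dark=im.max(-1)<60
    m=dark&(np.abs(l[...,0])<.04)&(np.hypot(l[...,1],l[...,2])<.05)
    Q=P[m]
    def f(p):
        l=local(Q,p[0],p[1],p[3],p[2],np.radians(35))-[.0295,0,0]
        a=np.abs(l[:,0])-.023; b=np.hypot(l[:,1],l[:,2])-.034
        return np.where((a>0)&(b>0),np.hypot(a,b),np.maximum(a,b))
    s=least_squares(f,[g[0],g[1],g[2],.175],loss='soft_l1',f_scale=.002)
    return s.x,len(Q),np.median(np.abs(f(s.x)))
def fitspin(P,g):
    l=local(P,*g[:2],0,g[2]); m=(P[...,2]>.05)&(np.abs(l[...,1])<.03)&(l[...,0]>-.1)&(l[...,0]<.14)
    Q=P[m]
    def f(p):
        l=local(Q,p[0],p[1],p[3],p[2]); x=l[:,0]; r=np.hypot(l[:,1],l[:,2]); out=[]
        for a,b,rr in((0,.116,.006),(-.005,0,.02),(-.079,-.065,.006),(-.087,-.079,.015)):
            A=np.abs(x-(a+b)/2)-(b-a)/2; B=r-rr
            out.append(np.where((A>0)&(B>0),np.hypot(A,B),np.maximum(A,B)))
        A=np.abs(x+.035)-.03; B=np.maximum(np.abs(l[:,1]),np.abs(l[:,2]))-.012
        out.append(np.where((A>0)&(B>0),np.hypot(A,B),np.maximum(A,B)))
        return np.min(out,0)
    s=least_squares(f,[*g,.075],loss='soft_l1',f_scale=.002)
    return s.x,len(Q),np.median(np.abs(f(s.x)))
if __name__=="__main__":
    for n in("side","top"):
        z=np.load(n+".npz")
        for g in((.545,-.045,1.0),(.55,-.05,.8)): print(n,"mouth x y yaw z",*fitrolls(z["P"],z["im"],g))
        for g in((.507,-.376,-.29),(.512,-.376,-.29)): print(n,"spin x y yaw z",*fitspin(z["P"],g))
    for n in("side","top"):
        z=np.load(n+".npz");P=z["P"]
        # stand base plate rectangle
        m=(np.abs(P[...,2]-.010)<.004)&(np.abs(P[...,0]-.53)<.16)&(np.abs(P[...,1]+.38)<.12)&(z["im"].max(-1)<110)
        print(n,"base",m.sum(),cv2.minAreaRect(P[m][:,:2].astype(np.float32)*1000))
        # trough planes / rack base
        m=(np.abs(P[...,2]-.008)<.004)&(np.abs(P[...,0]-.6)<.12)&(np.abs(P[...,1]+.0)<.1)&(z["im"].max(-1)<190)&(z["im"][...,0].astype(int)-z["im"][...,2]>5)
        print(n,"rackbase",m.sum(),cv2.minAreaRect(P[m][:,:2].astype(np.float32)*1000))
E
python3 fit.py
```

```text
side mouth x y yaw z [ 0.5646 -0.0559  1.066   0.174 ] 76 0.0014070338712382571
side mouth x y yaw z [ 0.5662 -0.0573  1.1058  0.1747] 143 0.0011122975147398947
side spin x y yaw z [ 0.5165 -0.3803 -0.3435  0.0747] 563 0.0013358271986226595
side spin x y yaw z [ 0.5168 -0.3803 -0.3411  0.0747] 558 0.001321285747132148
top mouth x y yaw z [ 0.5695 -0.0577  1.1149  0.1748] 493 0.0006457170406818438
top mouth x y yaw z [ 0.5694 -0.0577  1.1154  0.1748] 557 0.0006429578636038269
top spin x y yaw z [ 0.5211 -0.3811 -0.3448  0.0751] 647 0.0013580941678359177
top spin x y yaw z [ 0.5212 -0.381  -0.3439  0.0751] 646 0.0013448341150185139
side base 1485 ((546.7835693359375, -375.8828430175781), (216.0440216064453, 224.17674255371094), 39.30917739868164)
side rackbase 438 ((616.6227416992188, 32.51075744628906), (199.23025512695312, 109.38641357421875), 57.215492248535156)
top base 1448 ((565.1405639648438, -350.04815673828125), (178.21722412109375, 252.4665069580078), 69.56501770019531)
top rackbase 275 ((611.9866943359375, 45.73041534423828), (216.1582489013672, 87.15483856201172), 45.04113006591797)
```

```bash
cat > plan.py <<'E'
from h import *
from scipy.linalg import logm,expm
np.set_printoptions(precision=4,suppress=True,linewidth=200)
MOUTH=np.array([.568,-.057,.175]);RY=1.113;SP=np.array([.519,-.381,.075]);SY=-.343
def cur():
    s=arm.get_state(); return T(s["eef_pos"],R.from_euler('xyz',s["ee_rot"]).as_matrix())
def T(p,Rm): M=np.eye(4);M[:3,:3]=Rm;M[:3,3]=p;return M
FLIP=np.diag([-1.,1,-1])   # tool axes in spindle frame: x=-sx, y=sy, z=-sz
def tool(org,yaw,pitch,G=None):
    """tool pose for spindle origin/yaw/pitch; default G: grip mid-handle, TCP 11 mm below axis"""
    G=T([-.035,0,-.011],FLIP) if G is None else G
    return T(org,R.from_euler('ZY',[yaw,-pitch]).as_matrix())@G
def rows(A,B,n):
    """n equal rows (screw) from A to B; shift in axes before the turn"""
    D=expm(np.real(logm(np.linalg.inv(A)@B))/n)
    return np.r_[np.degrees(R.from_matrix(D[:3,:3]).as_rotvec()),D[:3,3]]
E
python3 - <<'E'
from plan import *
A=cur(); A[2,3]+=.16
B=tool(SP+[0,0,.225],SY,0); print(B)
H=B.copy();H[2,3]=A[2,3]
# log ambiguous near 180: do by half: mid pose
ang=np.linspace(0,1,3)
th0=np.arctan2(A[1,3],A[0,3]);th1=np.arctan2(H[1,3],H[0,3]);r0=np.hypot(*A[:2,3]);r1=np.hypot(*H[:2,3])
y0=arm.get_state()["ee_rot"][2]; y1=SY-np.pi
prev=A
for a in np.linspace(0,1,4)[1:]:
    th=th0+(th1-th0)*a; r=r0+(r1-r0)*a; y=y0+(y1-y0)*a
    M=T([r*np.cos(th),r*np.sin(th),A[2,3]],R.from_euler('xyz',[np.pi,0,y]).as_matrix())
    print(rows(prev,M,8),M[:3,3]);prev=M
E
```

```text
[[-0.9417  0.3363  0.      0.486 ]
 [ 0.3363  0.9417  0.     -0.3692]
 [ 0.      0.     -1.      0.289 ]
 [ 0.      0.      0.      1.    ]]
[ 0.009  -0.0062  7.3474  0.0514 -0.0049  0.    ] [0.5536 0.3467 0.3937]
[ 0.     -0.      7.3474  0.0435 -0.0246 -0.    ] [ 0.6311 -0.0285  0.3937]
[ 0.     -0.      7.3474  0.0287 -0.0389 -0.    ] [ 0.486  -0.3692  0.3937]
```

Emit:
move_arm --rows "0 0 0 0 0 -0.04 0.0876;0 0 0 0 0 -0.04 0.0876;0 0 0 0 0 -0.04 0.0876;0 0 0 0 0 -0.04 0.0876;0 0 7.35 0.0514 -0.0049 0 0.0876;0 0 7.35 0.0514 -0.0049 0 0.0876;0 0 7.35 0.0514 -0.0049 0 0.0876;0 0 7.35 0.0514 -0.0049 0 0.0876"

```text
t: 1.1
eef_pos: [0.4473, 0.5203, 0.3935]
ee_rot: [3.14, -0.001, -0.924]
force: [0.1, 0.7, 0.5]
width: 0.0875
gripper_force: 0.0
```

Emit:
move_arm --rows "0 0 7.35 0.0514 -0.0049 0 0.0876;0 0 7.35 0.0514 -0.0049 0 0.0876;0 0 7.35 0.0514 -0.0049 0 0.0876;0 0 7.35 0.0514 -0.0049 0 0.0876;0 0 7.35 0.0435 -0.0246 0 0.0876;0 0 7.35 0.0435 -0.0246 0 0.0876;0 0 7.35 0.0435 -0.0246 0 0.0876;0 0 7.35 0.0435 -0.0246 0 0.0876"

```text
t: 2.1
eef_pos: [0.6418, 0.1685, 0.3936]
ee_rot: [3.141, -0.001, -1.95]
force: [0.8, -0.3, -0.5]
width: 0.0878
gripper_force: 0.0
```

Emit:
move_arm --rows "0 0 7.35 0.0435 -0.0246 0 0.0876;0 0 7.35 0.0435 -0.0246 0 0.0876;0 0 7.35 0.0435 -0.0246 0 0.0876;0 0 7.35 0.0435 -0.0246 0 0.0876;0 0 7.35 0.0287 -0.0389 0 0.0876;0 0 7.35 0.0287 -0.0389 0 0.0876;0 0 7.35 0.0287 -0.0389 0 0.0876;0 0 7.35 0.0287 -0.0389 0 0.0876"

```text
t: 3.1
eef_pos: [0.6026, -0.2184, 0.3937]
ee_rot: [3.141, -0.001, -2.977]
force: [0.0, 0.1, 0.3]
width: 0.0875
gripper_force: 0.0
```

Emit:
move_arm --rows "0 0 7.35 0.0287 -0.0389 0 0.0876;0 0 7.35 0.0287 -0.0389 0 0.0876;0 0 7.35 0.0287 -0.0389 0 0.0876;0 0 7.35 0.0287 -0.0389 0 0.0876;0 0 0 0 0 0.03 0.0876;0 0 0 0 0 0.03 0.0876;0 0 0 0 0 0.03 0.0876;0 0 0 0 0 0 0.0876"

```text
t: 4.1
eef_pos: [0.4846, -0.3676, 0.302]
ee_rot: [3.141, -0.005, 2.797]
force: [-0.1, 0.7, 0.2]
width: 0.0877
gripper_force: 0.0
```

```bash
python3 - <<'E'
from plan import *
from fit import fitspin
im,d,P=snap("wrist"); cv2.imwrite("pics/w1.png",im)
A=cur(); print(A, arm.get_state()["q"])
z=np.load("wrist.npz");print(z["W"].round(3))
for g in((.519,-.381,-.343),): print(fitspin(P,g))
B=tool(SP+[0,0,.225],SY,0);print(rows(A,B,1))
E
```

```text
[[-0.9414  0.3372 -0.0021  0.4855]
 [ 0.3372  0.9414  0.0005 -0.3682]
 [ 0.0022 -0.0003 -1.      0.3041]
 [ 0.      0.      0.      1.    ]] [-0.3286  0.2167 -0.0279  0.0002 -1.3284 -1.5862]
[[ 0.338  0.912  0.234  0.422]
 [ 0.941 -0.328 -0.084 -0.345]
 [ 0.     0.249 -0.969  0.454]
 [ 0.     0.     0.     1.   ]]
(array([ 0.4652, -0.3622, -0.3359,  0.392 ]), 29684, np.float64(0.0023311387317632385))
[-0.0152 -0.1237 -0.0541 -0.0009 -0.0007  0.0151]
```

View pics/w1.png

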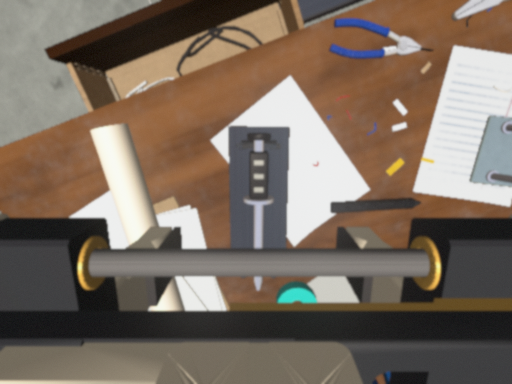

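The wrist view shows the handle at (259,175) and the tip at (258,285), square between the fingers. I'll refit with the gripper's own points masked out.

```bash
python3 - <<'E'
from plan import *
from fit import fitspin
z=np.load("wrist.npz");P=z["P"].copy();P[~(P[...,2]<.12)]=np.nan
f=fitspin(P,(.519,-.381,-.343));print(f)
x=f[0]; G=tool([x[0],x[1],.075],x[2],0); A=cur(); print(rows(A,G,1))
E
```

```text
(array([ 0.5198, -0.3817, -0.35  ,  0.0764]), 2093, np.float64(0.0006498175353701272))
[-0.0156 -0.1236  0.3471 -0.0024 -0.0008  0.2401]
```

Emit:
move_arm --rows "0 0 0.3 -0.0024 -0.0008 0.04 0.0876;0 0 0 0 0 0.04 0.0876;0 0 0 0 0 0.04 0.0876;0 0 0 0 0 0.04 0.06;0 0 0 0 0 0.035 0.06;0 0 0 0 0 0.025 0.06;0 0 0 0 0 0.018 0.06;0 0 0 0 0 0 0.06"

```text
t: 5.15
eef_pos: [0.4883, -0.37, 0.0665]
ee_rot: [-3.141, -0.001, 2.793]
force: [-0.3, -0.4, 0.5]
width: 0.0601
gripper_force: 0.0
```

```bash
python3 - <<'E'
from plan import *
A=cur(); G=tool([.5198,-.3815,.075],-.347,0); print(A,rows(A,G,1))
E
```

```text
[[-0.9398  0.3418 -0.001   0.4883]
 [ 0.3418  0.9398  0.0001 -0.37  ]
 [ 0.0009 -0.0002 -1.      0.0665]
 [ 0.      0.      0.      1.    ]] [-0.0128 -0.0533 -0.1041  0.0014 -0.0001  0.0025]
```

Emit:
move_arm --rows "0 0 0 0 0 0.001 0.04;0 0 0 0 0 0 0.03;0 0 0 0 0 0 0.02;0 0 0 0 0 0 0.015;0 0 0 0 0 0 0.015;0 0 0 0 0 0 0.015" --squeeze 60

```text
t: 5.9
eef_pos: [0.4882, -0.3695, 0.0659]
ee_rot: [3.141, 0.0, 2.793]
force: [0.4, 5.4, 3.3]
width: 0.0239
gripper_force: 60.0
```

```bash
python3 - <<'E'
from plan import *
A=cur(); s=arm.get_state(); print(A,s["width"],s["gripper_force"],s["force"],s["q"])
np.save("grasp.npy",A)
# gripper-in-spindle from fit
S=T([.5198,-.3815,.075],R.from_euler('Z',-.347).as_matrix()); G=np.linalg.inv(S)@A; print(G); np.save("G.npy",G)
E
```

```text
[[-0.9397  0.342   0.0005  0.4882]
 [ 0.342   0.9397  0.0002 -0.3695]
 [-0.0004  0.0004 -1.      0.0659]
 [ 0.      0.      0.      1.    ]] 0.023909535937651674 60.00114619731903 [0.3666 5.4141 3.3069] [-0.3295  0.4113 -0.3336 -0.0005 -0.8255 -1.59  ]
[[-1.      0.002   0.0004 -0.0338]
 [ 0.002   1.      0.0004  0.0005]
 [-0.0004  0.0004 -1.     -0.0091]
 [ 0.      0.      0.      1.    ]]
```

```bash
cat >> plan.py <<'E'
G0=T([-.034,0,-.0095],FLIP); P35=np.radians(35)
def u(): return np.array([np.cos(P35)*np.cos(RY),np.cos(P35)*np.sin(RY),np.sin(P35)])
def rack(s,dz=0): return tool(MOUTH+s*u()+[0,0,dz],RY,P35,G0)
E
python3 - <<'E'
from plan import *
A=cur(); A[2,3]+=.14
B=rack(-.22,.06); C=rack(-.155)
n=16;r=rows(A,B,n);print(r, rows(B,C,4)); M=A
D=T(r[3:],R.from_rotvec(np.radians(r[:3])).as_matrix())
for i in range(n):
    M=M@D
    if i%3==0: print(M[:3,3], (M@np.linalg.inv(G0)@[.13,0,0,1])[:3])
E
```

```text
[-1.5952 -1.7767 -5.0592  0.0001  0.0074  0.0088] [ 0.      0.     -0.     -0.0076 -0.      0.0123]
[ 0.4906 -0.3625  0.197 ] [ 0.6486 -0.405   0.2119]
[ 0.4959 -0.3398  0.1717] [ 0.6569 -0.3408  0.2042]
[ 0.4978 -0.3149  0.1479] [ 0.6489 -0.2763  0.1995]
[ 0.4956 -0.2891  0.1252] [ 0.6246 -0.2159  0.1958]
[ 0.4891 -0.2633  0.1033] [ 0.5858 -0.1637  0.1911]
[ 0.4784 -0.2388  0.0815] [ 0.5354 -0.1231  0.1834]
```

Emit:
move_arm --rows "0 0 0 0 0 -0.02 0.015;0 0 0 0 0 -0.04 0.015;0 0 0 0 0 -0.04 0.015;0 0 0 0 0 -0.04 0.015;-1.6 -1.78 -5.06 0.0001 0.0074 0.0088 0.015;-1.6 -1.78 -5.06 0.0001 0.0074 0.0088 0.015;-1.6 -1.78 -5.06 0.0001 0.0074 0.0088 0.015;-1.6 -1.78 -5.06 0.0001 0.0074 0.0088 0.015"

```text
t: 6.9
eef_pos: [0.4952, -0.3398, 0.1708]
ee_rot: [3.053, 0.141, -3.14]
force: [0.3, 0.4, -1.5]
width: 0.0236
gripper_force: 60.0
```

Emit:
move_arm --rows "-1.6 -1.78 -5.06 0.0001 0.0074 0.0088 0.015;-1.6 -1.78 -5.06 0.0001 0.0074 0.0088 0.015;-1.6 -1.78 -5.06 0.0001 0.0074 0.0088 0.015;-1.6 -1.78 -5.06 0.0001 0.0074 0.0088 0.015;-1.6 -1.78 -5.06 0.0001 0.0074 0.0088 0.015;-1.6 -1.78 -5.06 0.0001 0.0074 0.0088 0.015;-1.6 -1.78 -5.06 0.0001 0.0074 0.0088 0.015;-1.6 -1.78 -5.06 0.0001 0.0074 0.0088 0.015"

```text
t: 7.9
eef_pos: [0.4909, -0.2715, 0.1102]
ee_rot: [3.043, 0.469, -2.43]
force: [-0.3, -0.1, -1.7]
width: 0.0238
gripper_force: 60.0
```

```bash
python3 - <<'E'
from plan import *
s=arm.get_state(); A=cur(); print(s["q"],s["width"],s["force"]); print(A); print(rows(A,rack(-.22,.06),1)); print(rows(A,rack(-.155),5))
E
```

```text
[-0.5168  0.333  -0.2152 -0.5606 -1.0323 -0.0238] 0.023771266612284556 [-0.332  -0.0801 -1.7498]
[[-0.6758 -0.6832  0.2766  0.4909]
 [-0.5823  0.725   0.3678 -0.2715]
 [-0.4518  0.0875 -0.8878  0.1102]
 [ 0.      0.      0.      1.    ]]
[ -6.279   -7.0396 -20.1059   0.0022   0.0297   0.0341]
[-1.2558 -1.4079 -4.0212 -0.0067  0.0077  0.0164]
```

Emit:
move_arm --rows "-1.6 -1.78 -5.06 0.0001 0.0074 0.0088 0.015;-1.6 -1.78 -5.06 0.0001 0.0074 0.0088 0.015;-1.6 -1.78 -5.06 0.0001 0.0074 0.0088 0.015;-1.6 -1.78 -5.06 0.0001 0.0074 0.0088 0.015;0 0 0 -0.01 0 0.0164 0.015;0 0 0 -0.01 0 0.0164 0.015;0 0 0 -0.01 0 0.0164 0.015;0 0 0 0 0 0 0.015"

```text
t: 8.9
eef_pos: [0.5016, -0.189, 0.0585]
ee_rot: [3.14, 0.612, -2.028]
force: [-0.2, 0.5, -1.6]
width: 0.0238
gripper_force: 60.0
```

```bash
cat > align.py <<'E'
from plan import *
from fit import local,fitrolls
def rod(P,M,lo=.015,hi=.112):
    """offset (y,z) of the bare rod's surface-fit axis in the expected spindle frame, at x=lo..hi"""
    S=M@np.linalg.inv(G0); l=(P-S[:3,3])@S[:3,:3]
    m=(l[...,0]>lo)&(l[...,0]<hi)&(np.hypot(l[...,1],l[...,2])<.02)
    Q=l[m]
    f=lambda p:np.hypot(Q[:,1]-p[0]-p[1]*Q[:,0],Q[:,2]-p[2]-p[3]*Q[:,0])-.006
    from scipy.optimize import least_squares
    s=least_squares(f,[0,0,0,0],loss='soft_l1',f_scale=.0015); p=s.x
    return S,p,len(Q),np.median(np.abs(f(p)))
def report(names=("top","side"),g=(.568,-.057,1.113)):
    for n in names:
        M=cur(); im,d,P=snap(n); S,p,k,e=rod(P,M)
        O=(S@[0,p[0],p[2],1])[:3]; Tp=(S@[.13,p[0]+.13*p[1],p[2]+.13*p[3],1])[:3]; dr=(Tp-O)/np.linalg.norm(Tp-O)
        rl=fitrolls(P,im,g); o=rl[0]
        L=local(np.array([O,Tp]),o[0],o[1],.175,o[2],P35)
        print(n,"rod err mm/deg",p*[1e3,57.3,1e3,57.3],k,e,"| rolls",rl,"\n  origin,tip in rack-line frame (mm)",L*1e3)
if __name__=="__main__":
    A=cur(); print(rows(A,rack(-.155),1)); report()
E
python3 align.py
```

```text
[ 0.1406  0.0672  0.0499  0.0012 -0.0012 -0.0012]
top rod err mm/deg [-2.2256  0.4261 -1.0357  0.1807] 136 0.0006361794484699419 | rolls (array([ 0.5695, -0.0576,  1.1122,  0.1749]), 557, np.float64(0.0006577996762463859)) 
  origin,tip in rack-line frame (mm) [[-153.9143    0.4355   -2.0913]
 [ -23.9165    1.5986   -1.5257]]
side rod err mm/deg [-1.2617  1.3138 -0.6558  1.1828] 53 0.0010658976797739868 | rolls (array([ 0.568, -0.057,  1.113,  0.175]), 0, np.float64(nan)) 
  origin,tip in rack-line frame (mm) [[-154.2761   -0.3964   -1.0397]
 [ -24.282     2.7442    1.7424]]
  return _methods._mean(a, axis=axis, dtype=dtype,
  ret = ret.dtype.type(ret / rcount)
```

Emit:
move_arm --rows "0 0 0 -0.01 -0.001 -0.0015 0.015;0 0 0 -0.015 0 0 0.015;0 0 0 -0.015 0 0 0.015;0 0 0 -0.01 0 0 0.015;0 0 0 0 0 0 0.015"

```text
t: 9.62
eef_pos: [0.5204, -0.1549, 0.0898]
ee_rot: [-3.141, 0.612, -2.026]
force: [-0.0, -0.2, -1.5]
width: 0.0237
gripper_force: 60.0
```

```bash
python3 align.py 2>/dev/null; python3 -c "
from plan import *
z=np.load('side.npz')['im'];t=np.load('top.npz')['im']
cv2.imwrite('pics/in1.png',np.hstack([cv2.resize(z[130:250,190:310],(400,400)),cv2.resize(t[130:250,180:300],(400,400))]))"
```

```text
[0.01   0.061  0.1011 0.0509 0.0007 0.0021]
top rod err mm/deg [-1.6699  0.0363 -1.2618  0.6784] 124 0.0006972901326677649 | rolls (array([ 0.5696, -0.0576,  1.1132,  0.1749]), 561, np.float64(0.0006065019684213455)) 
  origin,tip in rack-line frame (mm) [[-104.2049   -0.4963    0.9819]
 [  25.7931   -0.2066    2.6594]]
side rod err mm/deg [10.1002 -8.0465  3.2014 -0.5805] 87 0.0023611270647307774 | rolls (array([ 0.5663, -0.0578,  1.1335,  0.175 ]), 97, np.float64(0.0017889841297630965)) 
  origin,tip in rack-line frame (mm) [[-103.3373   10.3145    4.243 ]
 [  26.362    -9.9861    3.261 ]]
```

View pics/in1.png

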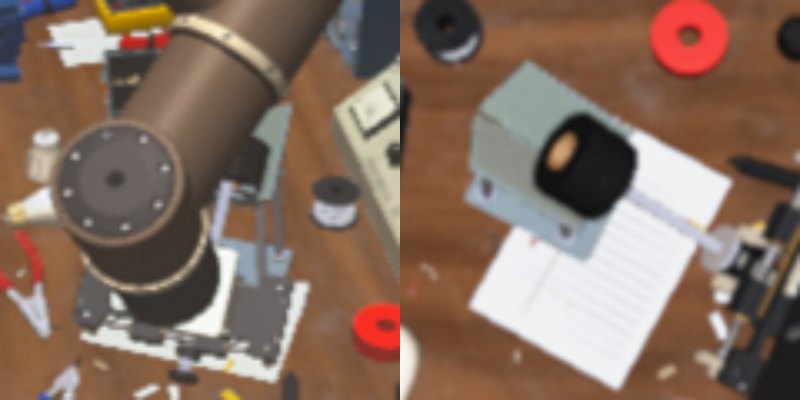

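The rod runs into the low roll's hole (side crop about (225,195), top crop about (630,195)), with no force and the rolls unmoved. I'll push on.

Emit:
move_arm --rows "0 0 0 -0.012 0 0.001 0.015;0 0 0 -0.015 0 0 0.015;0 0 0 -0.015 0 0 0.015;0 0 0 -0.015 0 0 0.015;0 0 0 -0.015 0 0 0.015;0 0 0 -0.014 0 0 0.015;0 0 0 -0.01 0 0 0.015;0 0 0 0 0 0 0.015"

```text
t: 10.72
eef_pos: [0.5553, -0.084, 0.1438]
ee_rot: [-3.141, 0.612, -2.027]
force: [-0.9, 0.9, -1.2]
width: 0.0237
gripper_force: 60.0
```

```bash
cat > look.py <<'E'
import sys
from align import *
A=cur(); S=A@np.linalg.inv(G0); print("origin in rack line mm",local(S[:3,3],*MOUTH[:2],.175,RY,P35)*1e3)
im,d,P=snap("top"); 
print(fitrolls(P,im,(.5695,-.0577,1.113)))
l=(P-S[:3,3])@S[:3,:3]
m=(l[...,0]>.056)&(l[...,0]<.135)&(np.hypot(l[...,1],l[...,2])<.02)
print("rod seen beyond", m.sum(), np.nanmin(l[m][:,0],initial=9),np.nanmax(l[m][:,0],initial=-9), np.median(l[m],0) if m.any() else "")
E
python3 look.py; python3 -c "
from plan import *
t=np.load('top.npz')['im']
cv2.imwrite('pics/in2.png',cv2.resize(t[120:240,180:330],(750,600)))"
```

```text
origin in rack line mm [-8.3777 -0.4829  1.0982]
(array([ 0.5694, -0.0575,  1.1113,  0.1748]), 554, np.float64(0.0006023628339012765))
rod seen beyond 195 0.056401995835104225 0.12769370534586014 [ 0.0753 -0.0004  0.0039]
```

View pics/in2.png

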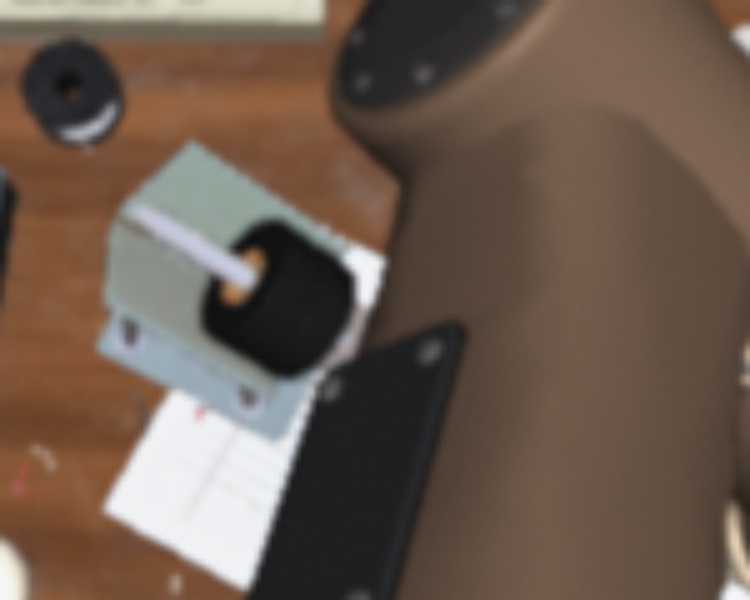

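The rod (125,210)–(255,275) passes through both rolls, which have not moved. Now I lift square to the trough.

Emit:
move_arm --rows "0 0 0 0 0 -0.005 0.015;0 0 0 0 0 -0.008 0.015;0 0 0 0 0 -0.012 0.015;0 0 0 0 0 -0.015 0.015;0 0 0 0 0 -0.015 0.015;0 0 0 0 0 -0.015 0.015;0 0 0 0 0 -0.015 0.015;0 0 0 0 0 -0.015 0.015"

```text
t: 11.78
eef_pos: [0.5293, -0.1367, 0.226]
ee_rot: [3.141, 0.612, -2.029]
force: [0.6, -0.3, -3.7]
width: 0.0234
gripper_force: 60.0
```

```bash
cat > onrod.py <<'E'
from align import *
def chk(name="top",save=None):
    A=cur(); S=A@np.linalg.inv(G0); im,d,P=snap(name)
    l=(P-S[:3,3])@S[:3,:3]; r=np.hypot(l[...,1],l[...,2])
    m=(im.max(-1)<70)&(l[...,0]>-.02)&(l[...,0]<.12)&(r>.015)&(r<.05)
    Q=l[m]; print(name,"dark pts",m.sum(),"x pct",np.percentile(Q[:,0],[2,10,50,90,98]) if m.any() else "", arm.get_state()["force"])
    if m.sum()>30:
        f=lambda p:np.where(np.abs(Q[:,0]-p[2])<.02,np.hypot(Q[:,1]-p[0],Q[:,2]-p[1])-.034,0)
        from scipy.optimize import least_squares
        Q=Q[(Q[:,0]>.003)]; k=least_squares(lambda p:np.hypot(Q[:,1]-p[0],Q[:,2]-p[1])-.034,[0,0],loss='soft_l1',f_scale=.002).x; print(" roll centre y,z in spindle",k)
    if save: cv2.imwrite(save,im)
if __name__=="__main__": chk("top","pics/lift.png"); print(cur())
E
python3 onrod.py
```

```text
top dark pts 679 x pct [-0.0001  0.006   0.0305  0.0431  0.0438] [-0.5011 -1.0119 -1.5342]
 roll centre y,z in spindle [-0.0014 -0.0073]
[[-0.3608 -0.8971  0.255   0.5296]
 [-0.7353  0.4418  0.514  -0.1379]
 [-0.5737 -0.0021 -0.819   0.2276]
 [ 0.      0.      0.      1.    ]]
```

View pics/lift.png

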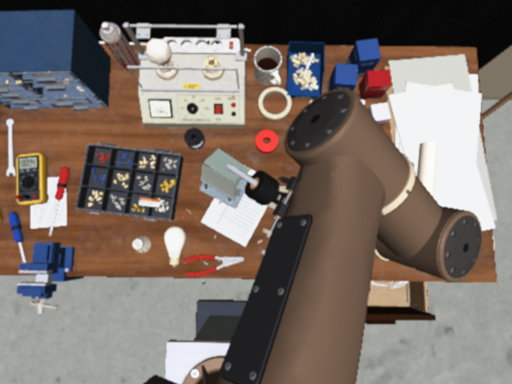

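Both rolls hang on the rod against the collar (top (262,187)), clear of the rack. Now back to the stand.

```bash
python3 - <<'E'
from plan import *
A=cur(); gr=np.load("grasp.npy"); S=gr@np.linalg.inv(G0); print("home spindle",S[:3,3],np.degrees(np.arctan2(S[1,0],S[0,0])))
B=rack(-.16,.13); print(B[:3,3],rows(A,B,8))
up=np.eye(4);up[2,3]=.12
p=R.from_euler('Y',-10,degrees=True).as_matrix()
Sh=S.copy();Sh[:3,:3]=S[:3,:3]@p;Sh[2,3]+=.12
H=Sh@G0; r=rows(B,H,16);print(r); D=T(r[3:],R.from_rotvec(np.radians(r[:3])).as_matrix());M=B
for i in range(16):
    M=M@D
    if i%3==0: print(M[:3,3], (M@np.linalg.inv(G0)@[.13,0,0,1])[:3])
E
```

```text
home spindle [ 0.5201 -0.3811  0.0754] -19.99798944633072
[ 0.5002 -0.1947  0.1859] [-0.0111  0.0013  0.0098  0.0095  0.0002 -0.0003]
[ 2.0171  1.2699  4.8694  0.0051 -0.0106 -0.0024]
[ 0.5073 -0.2044  0.185 ] [ 0.5772 -0.0933  0.2839]
[ 0.5228 -0.2368  0.1819] [ 0.6278 -0.1463  0.2701]
[ 0.5288 -0.2722  0.1791] [ 0.6613 -0.2112  0.2548]
[ 0.525  -0.308   0.1774] [ 0.6749 -0.283   0.2398]
[ 0.5118 -0.3415  0.1775] [ 0.6677 -0.3561  0.227 ]
[ 0.4902 -0.3702  0.1801] [ 0.6404 -0.4249  0.218 ]
```

Emit:
move_arm --rows "0 0 0 0 0 0 0.015;0 0 0 0.005 0 0 0.015;0 0 0 0.014 0 0 0.015;0 0 0 0.014 0 0 0.015;0 0 0 0.014 0 0 0.015;0 0 0 0.014 0 0 0.015;0 0 0 0.0145 0 -0.002 0.015;2 1.3 4.9 0.0051 -0.0106 -0.0024 0.015"

```text
t: 12.82
eef_pos: [0.508, -0.2036, 0.181]
ee_rot: [3.114, 0.587, -2.137]
force: [0.6, 0.0, -3.2]
width: 0.0238
gripper_force: 60.0
```

Emit:
move_arm --rows "2 1.3 4.9 0.0051 -0.0106 -0.0024 0.015;2 1.3 4.9 0.0051 -0.0106 -0.0024 0.015;2 1.3 4.9 0.0051 -0.0106 -0.0024 0.015;2 1.3 4.9 0.0051 -0.0106 -0.0024 0.015;2 1.3 4.9 0.0051 -0.0106 -0.0024 0.015;2 1.3 4.9 0.0051 -0.0106 -0.0024 0.015;2 1.3 4.9 0.0051 -0.0106 -0.0024 0.015;2 1.3 4.9 0.0051 -0.0106 -0.0024 0.015"

```text
t: 13.82
eef_pos: [0.5281, -0.2943, 0.1744]
ee_rot: [3.049, 0.354, -2.89]
force: [-0.2, 0.3, -2.5]
width: 0.0237
gripper_force: 60.0
```

Emit:
move_arm --rows "2 1.3 4.9 0.0051 -0.0106 -0.0024 0.015;2 1.3 4.9 0.0051 -0.0106 -0.0024 0.015;2 1.3 4.9 0.0051 -0.0106 -0.0024 0.015;2 1.3 4.9 0.0051 -0.0106 -0.0024 0.015;2 1.3 4.9 0.0051 -0.0106 -0.0024 0.015;2 1.3 4.9 0.0051 -0.0106 -0.0024 0.015;2 1.3 4.9 0.0051 -0.0106 -0.0024 0.015;0 0 0 0 0 0 0.015"

```text
t: 14.82
eef_pos: [0.4906, -0.3674, 0.1764]
ee_rot: [3.14, 0.162, 2.788]
force: [0.1, -0.0, -3.2]
width: 0.0235
gripper_force: 60.0
```

```bash
python3 - <<'E'
from onrod import *
chk("top"); chk("side","pics/home.png")
A=cur(); gr=np.load("grasp.npy"); S=gr@np.linalg.inv(G0)
for dz,pt,n in((.12,10,1),(.03,5,8),(.03,0,8)):
    Sh=S.copy();Sh[:3,:3]=S[:3,:3]@R.from_euler('Y',-pt,degrees=True).as_matrix();Sh[2,3]+=dz
    print(dz,pt,rows(A,Sh@G0,n))
z=np.load("side.npz")
# rod seen in side/top: error against expected
for n in("side","top"):
    P=np.load(n+".npz")["P"]; s,p,k,e=rod(P,A,.055,.112); print(n,"rod",p*[1e3,57.3,1e3,57.3],k,e)
E
```

```text
top dark pts 0 x pct  [ 0.4548 -0.0093 -4.14  ]
side dark pts 285 x pct [-0.0008  0.0038  0.0243  0.0413  0.042 ] [ 0.3315 -0.6987 -3.2621]
 roll centre y,z in spindle [-0.001  -0.0071]
0.12 10 [ 0.0502 -0.6628 -0.2138 -0.0008 -0.0031 -0.0034]
0.03 5 [ 0.0074  0.5421 -0.0264  0.0015 -0.0004  0.0104]
0.03 0 [ 0.0086  1.1671 -0.0261  0.0012 -0.0004  0.01  ]
side rod [-4.3466  2.6742 -3.1325  1.2327] 85 0.001243923913717541
top rod [-2.1184  1.1777 -1.8313  0.601 ] 119 0.0007620700530377817
```

View pics/home.png

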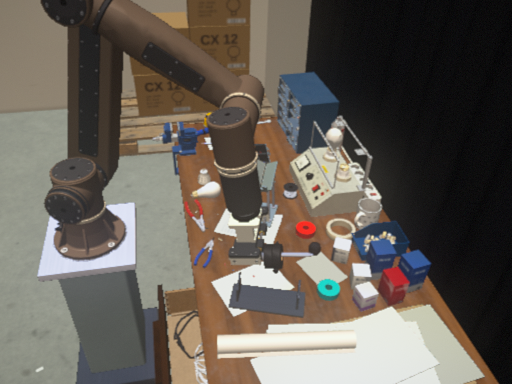

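Emit:
move_arm --rows "0 1.1 0 0.0013 -0.0004 0.0101 0.015;0 1.1 0 0.0013 -0.0004 0.0101 0.015;0 1.1 0 0.0013 -0.0004 0.0101 0.015;0 1.1 0 0.0013 -0.0004 0.0101 0.015;0 1.1 0 0.0013 -0.0004 0.0101 0.015;0 1.1 0 0.0013 -0.0004 0.0101 0.015;0 1.1 -0.2 0.0013 -0.0004 0.0101 0.015;0 0 0 0 0 0 0.015"

```text
t: 15.92
eef_pos: [0.4885, -0.3692, 0.1045]
ee_rot: [3.141, 0.027, 2.791]
force: [-0.4, -0.1, -2.8]
width: 0.0238
gripper_force: 60.0
```

```bash
python3 - <<'E'
from onrod import *
A=cur(); gr=np.load("grasp.npy"); B=gr.copy(); B[2,3]+=.03; print(rows(A,B,1),rows(A,gr,1))
chk("side")
for n in("side","top"):
    if n=="top": snap(n)
    P=np.load(n+".npz")["P"]; s,p,k,e=rod(P,A,.055,.112); print(n,"rod",p*[1e3,57.3,1e3,57.3],k,e)
E
```

```text
[ 0.0336  1.5279 -0.0946  0.0005 -0.0004  0.0087] [ 0.0336  1.5279 -0.0946  0.0013 -0.0005  0.0386]
side dark pts 260 x pct [0.0006 0.0045 0.0214 0.0381 0.0411] [ 0.0215 -0.2588 -3.1006]
 roll centre y,z in spindle [-0.0002 -0.0078]
side rod [-1.1774 -0.0856 -0.944   0.3005] 90 0.0013244814553271139
top rod [0. 0. 0. 0.] 0 nan
  return _methods._mean(a, axis=axis, dtype=dtype,
  ret = ret.dtype.type(ret / rcount)
```

Emit:
move_arm --rows "0 0.5 0 0.0004 -0.0005 0.01 0.015;0 0.5 0 0.0004 0 0.01 0.015;0 0.5 0 0.0004 0 0.008 0.015;0 0 0 0 0 0.006 0.015;0 0 0 0 0 0.003 0.015;0 0 0 0 0 0 0.015;0 0 0 0 0 0 0.015"

```text
t: 16.9
eef_pos: [0.4884, -0.3697, 0.0691]
ee_rot: [3.141, 0.004, 2.791]
force: [-0.1, -0.4, -2.7]
width: 0.0235
gripper_force: 60.0
```

```bash
python3 - <<'E'
from onrod import *
A=cur(); gr=np.load("grasp.npy"); print(rows(A,gr,1)); chk("side")
E
```

```text
[ 0.0276  0.1897 -0.098   0.0003  0.0001  0.0032]
side dark pts 225 x pct [0.0024 0.0052 0.0219 0.0374 0.041 ] [-0.0049  0.476  -2.9808]
 roll centre y,z in spindle [-0.     -0.0076]
```

Emit:
move_arm --rows "0 0.2 -0.1 0 0 0.0015 0.015;0 0 0 0 0 0.001 0.015;0 0 0 0 0 0.0005 0.015;0 0 0 0 0 0 0.015;0 0 0 0 0 0 0.015"

```text
t: 17.58
eef_pos: [0.4883, -0.3696, 0.0661]
ee_rot: [3.141, 0.0, 2.793]
force: [-1.3, 1.9, 2.1]
width: 0.0236
gripper_force: 60.0
```

Emit:
move_arm --rows "0 0 0 0 0 0 0.0236;0 0 0 0 0 0 0.026;0 0 0 0 0 0 0.032;0 0 0 0 0 0 0.045;0 0 0 0 0 0 0.06;0 0 0 0 0 0 0.06" --squeeze 5

```text
t: 18.32
eef_pos: [0.4882, -0.3696, 0.0657]
ee_rot: [3.141, -0.0, 2.793]
force: [0.0, -0.7, 0.5]
width: 0.0561
gripper_force: 0.0
```

Emit:
move_arm --rows "0 0 0 0 0 -0.005 0.06;0 0 0 0 0 -0.015 0.06;0 0 0 0 0 -0.03 0.06;0 0 0 0 0 -0.04 0.06;0 0 0 0 0 -0.04 0.06;0 0 0 0 0 -0.04 0.06;0 0 0 0 0 -0.04 0.06;0 0 0 0 0 0 0.06"

```text
t: 19.32
eef_pos: [0.4895, -0.3707, 0.2811]
ee_rot: [-3.141, 0.008, 2.793]
force: [-0.3, 0.2, -0.8]
width: 0.0599
gripper_force: 0.0
```

```bash
python3 - <<'E'
from onrod import *
gr=np.load("grasp.npy"); 
import onrod; onrod.cur=lambda:gr
chk("side")
im,d,P=snap("wrist"); P[~(P[...,2]<.12)]=np.nan
from fit import fitspin
# exclude roll region for spindle fit
S=gr@np.linalg.inv(G0); l=(P-S[:3,3])@S[:3,:3]
for n in("wrist","side"):
    Q=np.load(n+".npz")["P"].copy(); Q[~(Q[...,2]<.12)]=np.nan
    l=(Q-S[:3,3])@S[:3,:3]; Q[(l[...,0]>-.003)&(l[...,0]<.055)]=np.nan
    print(n,fitspin(Q,(.5198,-.3815,-.347)))
a=np.load("wrist.npz")["im"];b=np.load("side.npz")["im"]
cv2.imwrite("pics/end.png",np.hstack([cv2.resize(a[90:310,150:370],(400,400)),cv2.resize(b[230:330,215:315],(400,400))]))
E
```

```text
side dark pts 228 x pct [-0.0063  0.0029  0.0208  0.0374  0.0411] [-0.4607 -0.2464 -0.7081]
 roll centre y,z in spindle [ 0.0001 -0.0072]
wrist (array([ 0.5199, -0.3817, -0.3532,  0.0765]), 2111, np.float64(0.0007421614215362641))
side (array([ 0.5195, -0.3821, -0.3527,  0.0747]), 492, np.float64(0.0018348951322520362))
```

View pics/end.png

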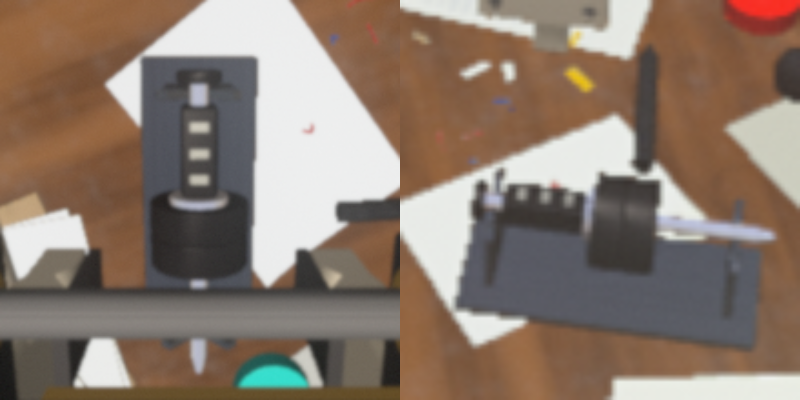

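The spindle lies in both notches, within 0.5 mm of where it started. Both rolls sit between the collar and the front upright (right crop, about (625,222)), and the gripper is clear.

```bash
python3 -c "
from station import arm
print(arm.job_done())"
```

```text
the job is handed in; nothing more can be done
None
```

The loaded spindle is back in both stand notches, within about 0.5 mm of where it started, with both black rolls between collar and front upright; I let go and handed the job in after about 19 s of robot time (no verdict was returned).

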